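Hang the saddle carrier on the counter rack's twin pins

ROBOT

A 6-joint arm with a two-finger parallel gripper is mounted at the origin on the work surface. World frame = base frame: x ahead of the robot, y to its left, z up, the work surface at z = 0. Lengths are in mm, angles in rad, forces in N, time in s.
With the tool pointing down it reaches from about 300 to 775 mm from the base axis. Payload 14.6 kg.
Tool frame: the origin (TCP) lies at the very end of the fingers, on their centre line; the grasp point (between the pads) lies 19 mm behind it; z points along the fingers, y is the line along which they close (so a half turn about z gives the same grasp; the last joint's range is limited). The gripper opens to 94 mm and grips with 3 to 60 N. Pads are 16 mm wide; open, the fingers measure 119 mm over their backs; the gripper's body (75 mm by 177 mm) begins 78 mm behind the grasp point.
Start: joints at [-1.322, 0.3, 1.521, -0, 1.321, -0.067], TCP at [170.81, -522.794, 205.446] pointing down, gripper open.
Joint ranges: [-3.03, 3.03], [-0.79, 2.21], [0.23, 2.52], [-1.04, 4.18], [0, 3.07], [-2.55, 2.55]. Speed limits (rad/s): [2.22, 2.22, 2.57, 3.14, 3.14, 3.14].

INTERFACE

Orientations are given as [roll, pitch, yaw] about the fixed x, y, z axes, in that order (R = Rz(yaw) Ry(pitch) Rx(roll)).
In Python, from cell import get_state, grab_frame, calibration, close_job gives the robot as it stands.
- The arm moves only by the tool send_rows, never from a script. Its argument "moves" is a list that holds one entry, the list of rows, each a list of 4 numbers: the shift along the tool's x, y, z in cm, then the turn about the tool's z in rad. In form: [[[tx, ty, tz, spin], ...]]. A call has 1 to 8 rows; each row is the pose to reach, as a shift and turn from the pose commanded when the call began, along the tool's axes at that moment; what a row does not reach only later rows make up. A row lasts 1/8 s, in which the tool goes at most 62.5 mm and 10.7 degrees, less where a joint would pass 70% of its speed; a pose out of reach is approached as far as the arm can. A call with a gripper value outside its range is refused whole. "gripper" is the closure in counts, from 0 (fully open) to 255 (shut), set as the call begins (left out, the last holds). The fingers move at their own pace and stop on an object; "newtons" is the grip in N (left out, the last holds). Time passes only in rows, so rows that repeat a pose let the fingers close. It gives the time, the measured TCP pose, the force, the opening and the grip force at its end, in the units of the state.
- get_state(): the state, without advancing time (a new reading comes with each control period).
- grab_frame(name): name is "side" or "top"; returns the picture (420x560x3 uint8, blue, green, red); there is no depth.
- calibration(name): a dict with "fov_y" (degrees; the focal length in pixels is half the picture's height over the tangent of half this angle, whatever the lens; pixels are square), "cx", "cy" (the principal point, pixels), "dist_coeffs" ([k1, k2, p1, p2, k3] as OpenCV has them; the pictures are not rectified), "cam_to_world" (4x4, takes a point from camera to world coordinates). Camera axes: x right, y up, looking along -z (the intrinsics and any distortion apply to the point x, -y, -z); pixel columns grow to the right and rows downward; lengths in mm; the calibration is good to about 2 mm. A picture is of the moment at which its call begins. calibration takes no time and is no camera call.
- close_job(): hands the job in; it is judged then, once.
The state is a dict: "time": time; "q": joint angles; "joint_vel": joint speeds; "tau": joint torques, N m; "eef_pos": TCP position; "ee_rot": TCP orientation; "ft_force": force on the tool from outside, world axes, zero at the start; "wrist_torque": the same for the moment, N m; "width": finger opening in mm; "grasp_force": force on a finger pad.
Only numpy, scipy, OpenCV 4.12 (cv2) and the standard library are available. Lean on these libraries where they do the work, as an engineer would, in place of code of your own. Each camera call takes 0.05 s, during which the arm holds its last target. There are 200 camera calls.

TASK

Pick up the grey two-sided bottle carrier by its handle and hang it astride the crossbar of the small white rack, with both of the bar's upright pins through the two holes in its top plate and the plate sitting fully home, flush on the bar. The bar is only hooked in by hand and sits several millimetres off its mark, so find the pins gently by feel, without shoving hard on the rack; let go, and leave the other goods on the counter where they stand.

Things in the scene. Friction and masses are not known exactly. Their poses are not given: they have to be found in the camera images.
- carrier_grip (a point): Centre of the carrier's wooden handle bar: 16 mm wide (x), 50 mm long (y), 18 mm high, 127 mm above the carrier's underside, on a neck 10 mm (x) by 36 mm (y), 28 mm high, that stands on the top plate. Grip it from above across its 16 mm width. Axes: the carrier's; z up, y along handle and row of holes.
- carrier_holes (a point): Midpoint between the carrier's two round through holes, 42 mm below carrier_grip. Holes 11.5 mm across, 45 mm either side of this point along y, in the top plate: 68 mm (x) by 130 mm (y), 3.5 mm thick, its top 5 mm above this point. Under it four round studs, 1.5 mm deep, near the middle, sit on the bar; their underside is level with this point. Axes as carrier_grip.
- carrier: Grey sheet-steel saddle, 0.3 to 0.6 kg, the same both ways round, standing upright: 150 mm (x) by 130 mm (y), 136 mm tall with its handle. From the top plate two side walls go down, inner faces 60 mm apart along x, each with an open tray outside at the bottom, 28 mm high. Origin: centre of its underside, z up.
- rack_mark (a point): Mark for the middle of the crossbar's top face, 150 mm above the counter. Axes: the rack's; y along the bar, z up. Bar and pins together are shifted from it by up to 7 mm either way along x and along y, differently each time and not given; never turned or off in height. Hung right, carrier_holes is level with this mark, within 9 mm sideways along x and y, its y along the bar (either way round).
- rack: Fixed small white rack. Two slotted uprights, 30 x 26 mm, 198 mm tall, 122 mm either side of the middle along y; between them a bar 20 mm thick (x), 25 mm high, that does not give under normal loads. On the bar stand two steel pins 90 mm apart along y, 8 mm across, 16 mm tall, narrowing to 6 mm over the top 2 mm. Origin: on the counter below rack_mark, same axes.
- change_tray: shallow dark wooden change tray, 120 x 150 x 35 mm; bystander, leave it alone. Origin at the centre of its underside, z up.
- flask: amber glass flask bottle, 60 mm across, 170 mm tall; bystander, leave it alone. Origin at the centre of its underside, z up.
- can_a: dark drinks can, 66 mm across, 122 mm tall; bystander, leave it alone. Origin at the centre of its underside, z up.
- can_b: second dark drinks can, 66 mm across, 122 mm tall; bystander, leave it alone. Origin at the centre of its underside, z up.
- tumbler: glass tumbler, 72 mm across, 90 mm tall; bystander, leave it alone. Origin at the centre of its underside, z up.
- spirit: clear glass spirit bottle, 72 mm across, 230 mm tall; bystander, leave it alone. Origin at the centre of its underside, z up.
- scanner: barcode scanner on its foot, 100 x 70 mm, 98 mm tall; bystander, leave it alone. Origin at the centre of its underside, z up.
Not all that is in view belongs to the job. What is shaped like the carrier but turquoise is not meant.

How it is judged (in metres and radians):
On the way:
1. the carrier is lifted clear of the counter (its top plate's underside above 150 mm) (height (world z) of carrier_holes above 0.15 m), for 0.2 s.
At the end, for the whole second after the job is handed in: The carrier hangs at rest on the crossbar with both pins through its holes: the carrier_holes point within 11 mm of rack_mark along the rack's x and y and not more than 3 mm above (4 mm below) it, handle line along the bar within 0.12 rad, upright within 0.06 rad (x of carrier_holes in the frame of rack_mark between -0.011 and 0.011 m and y of carrier_holes in the frame of rack_mark between -0.011 and 0.011 m and z of carrier_holes in the frame of rack_mark between -0.004 and 0.003 m and angle between the x axis of carrier_holes and the x axis of rack_mark, either way round below 0.12 rad and angle between carrier_holes's own z axis and vertical below 0.06 rad and linear speed of carrier below 0.03 m/s); the robot touches nothing.
It fails at once if the rack is pushed with more than 40 N (contact force between rack and anything else above 40 N).
It fails at once if one of the other goods is moved by more than 30 mm or tipped (distance of any of change_tray, flask, can_a, can_b, tumbler, spirit, scanner from where it was at the start of the episode above 0.03 m or angle between any of change_tray, flask, can_a, can_b, tumbler, spirit, scanner's own z axis and vertical above 0.4 rad).
It also fails if it takes over 72 s, if anything falls off the work surface, if the arm or the gripper's body presses on something with over 40 N, if the wrist force passes 120 N, or if a joint passes its speed limit or range.

## Working session

There is one attempt and no reset: what is moved stays moved. The work goes in short steps, Python scripts to look and compute and a tool call to move; the robot and the scene stay as the last step left them, time stands still between calls to the robot, and variables do not carry over. Pictures are saved under pics/ and viewed, at most 10 in all, crops included, and the job is handed in when it is done.

Besides the shell and the picture viewer there is one more tool, called after "Call:" in YAML: its name, and indented under it one key for each argument. send_rows: Moves the arm, as the interface text tells. Its arguments: {"type":"object","properties":{"moves":{"type":"array"},"gripper":{"type":"number"},"newtons":{"type":"number"}},"required":["moves"]}

```bash
mkdir -p pics; python3 - <<'E'
from cell import *
import cv2
for n in("side","top"):
    cv2.imwrite(f"pics/{n}0.png",grab_frame(n)); print(n,calibration(n))
print(get_state())
E
```

```text
side {'fov_y': 52.7296700660294, 'cx': 285.5737308240937, 'cy': 213.51441759978255, 'dist_coeffs': array([-0.04329079,  0.        ,  0.        ,  0.        ,  0.        ]), 'cam_to_world': array([[-7.94879944e-01,  3.99658466e-01, -4.56551185e-01,
         2.94628164e+01],
       [-6.06701126e-01, -5.12441156e-01,  6.07715234e-01,
         7.12581518e+02],
       [ 8.92292052e-03,  7.60050769e-01,  6.49802439e-01,
         8.15281656e+02],
       [ 0.00000000e+00,  0.00000000e+00,  0.00000000e+00,
         1.00000000e+00]])}
top {'fov_y': 47.430820235761246, 'cx': 284.6957595968557, 'cy': 209.30117023701052, 'dist_coeffs': array([0.04890892, 0.        , 0.        , 0.        , 0.        ]), 'cam_to_world': array([[ 1.11761963e-02,  9.94141845e-01, -1.07503883e-01,
         3.93383522e+02],
       [-9.99937423e-01,  1.11643707e-02, -7.11870330e-04,
         6.99114965e+01],
       [ 4.92513114e-04,  1.07505112e-01,  9.94204410e-01,
         1.36907705e+03],
       [ 0.00000000e+00,  0.00000000e+00,  0.00000000e+00,
         1.00000000e+00]])}
{'time': 0.1, 'q': array([-1.32161072e+00,  3.00427873e-01,  1.52149835e+00,  5.87693851e-06,
        1.32069699e+00, -6.66269800e-02]), 'joint_vel': array([-0.00027427, -0.00199256, -0.00365632,  0.00017467,  0.00158148,
        0.00108279]), 'tau': array([ 9.89371911e-04, -5.32648265e+01, -3.53284764e+01,  7.09819794e-02,
        2.35219690e-02, -7.33900970e-05]), 'eef_pos': array([ 170.75246247, -522.58416542,  204.94503816]), 'ee_rot': array([-3.14056476e+00, -7.42921945e-05,  3.15811091e-01]), 'ft_force': array([ 0.02502122, -0.30181605,  0.44805531]), 'wrist_torque': array([ 0.05210326,  0.01235645, -0.0026364 ]), 'grasp_force': 0.0, 'width': 94.1669818603194}
```

View pics/side0.png

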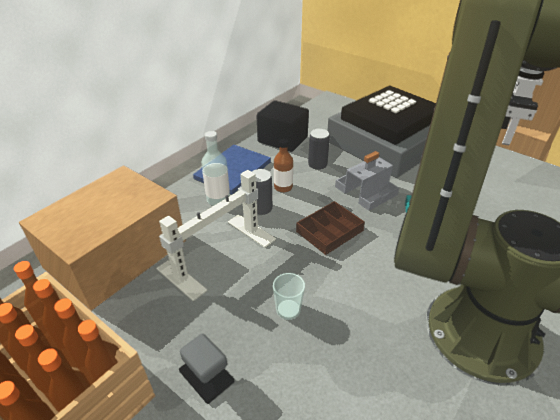

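View pics/top0.png

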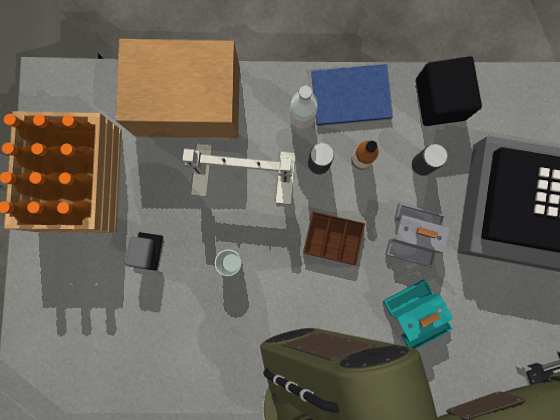

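The top view shows two lookalikes: the grey carrier at (420,233) and a turquoise one at (420,315). I choose the grey one. The rack bar runs from (190,157) to (287,166), and the pins are near (223,160) and (259,163). I'll check both in close crops.

```bash
python3 - <<'E'
import cv2,numpy as np
t=cv2.imread("pics/top0.png");s=cv2.imread("pics/side0.png")
def c(i,x,y,w,h,k): return cv2.resize(i[y:y+h,x:x+w],None,fx=k,fy=k,interpolation=cv2.INTER_CUBIC)
cv2.imwrite("pics/c1.png",np.hstack([c(t,380,200,72,70,5.5),c(s,330,145,72,70,5.5)]))
cv2.imwrite("pics/c2.png",np.vstack([c(t,175,140,130,40,6),c(s,150,165,130,54,6)]))
E
```

```text
(no output)
```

View pics/c1.png

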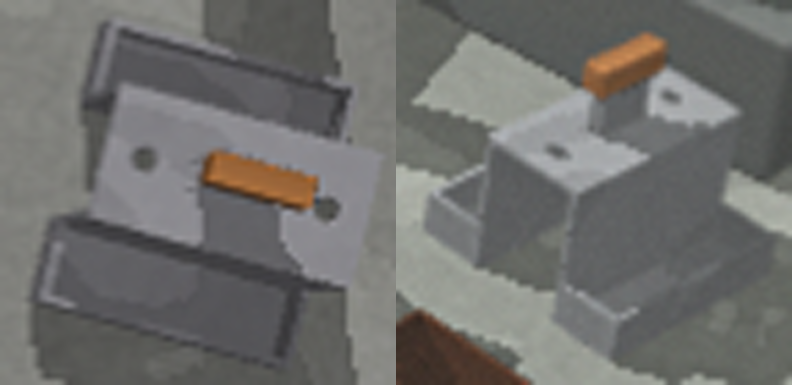

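View pics/c2.png

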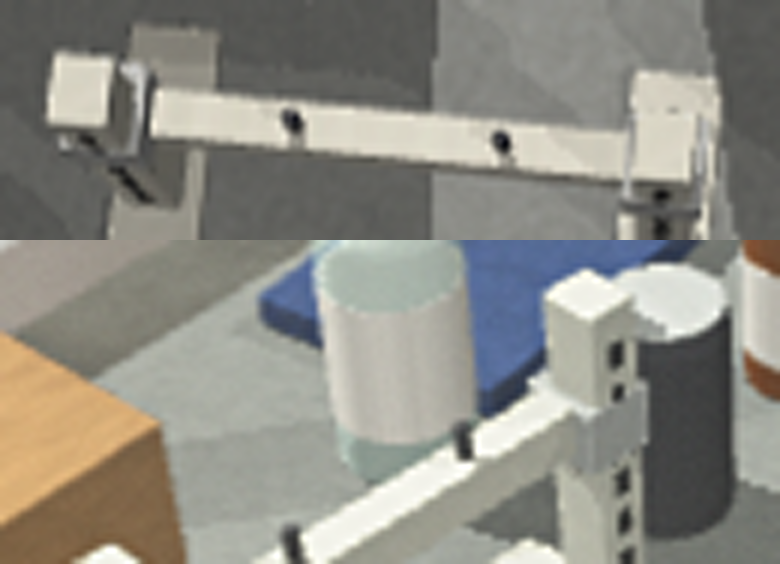

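The crops confirm the choice: grey carrier, orange-wood handle, and holes at top pixels (406.3,228.6) and (439.4,237.7). The pins sit at top pixels (223.6,160.2) and (258.2,163.4), and at side pixels (198,215) and (227,198). Next I turn these into world positions.

```bash
cat > h.py <<'E'
from cell import *
import cv2,numpy as np
def ray(n,p):
    c=calibration(n);f=210/np.tan(np.radians(c["fov_y"]/2))
    K=np.array([[f,0,c["cx"]],[0,f,c["cy"]],[0,0,1]])
    u=cv2.undistortPoints(np.array([[p]],float),K,c["dist_coeffs"])[0,0]
    T=c["cam_to_world"];return T[:3,3],T[:3,:3]@np.array([u[0],-u[1],-1])
def plane(n,p,z):
    o,d=ray(n,p);return (o+d*(z-o[2])/d[2])[:2]
def proj(n,P):
    c=calibration(n);f=210/np.tan(np.radians(c["fov_y"]/2))
    K=np.array([[f,0,c["cx"]],[0,f,c["cy"]],[0,0,1]])
    T=c["cam_to_world"];q=(np.atleast_2d(P)-T[:3,3])@T[:3,:3]*[1,-1,-1]
    return cv2.projectPoints(q,np.zeros(3),np.zeros(3),K,c["dist_coeffs"])[0][:,0]
def px(x0,y0,k,u,v): return x0+(u+.5)/k-.5,y0+(v+.5)/k-.5
E
python3 - <<'E'
from h import *
np.set_printoptions(precision=1,suppress=True)
def pair(nm,z,T,S,k):
    t=[plane("top",px(*k[0],a,b),z) for a,b in T]; s=[plane("side",px(*k[1],a,b),z) for a,b in S]
    for q,n in((t,"top"),(s,"side")):
        d=np.array(q[-1])-q[0]
        print(nm,n,*q,"mid",np.mean(q,0),"len",np.hypot(*d),"ang",np.arctan2(d[1],d[0]))
k=((380,200,5.5),(330,145,5.5))
pair("holes",89,[(145,158),(327,208)],[(275,97),(161,151)],k)
pair("handle",136,[(210,166),(313,192)],[(261,39),(194,77)],k)
k=((175,140,6),(150,165,6))
pair("pins",158,[(292,124),(502,143)],[(291,305),(464,202)],k)
E
```

```text
holes top [ 484.3 -253.9] [ 461.1 -341. ] mid [ 472.7 -297.5] len 90.12113052885506 ang -1.8308086668228158
holes side [ 458.5 -339.7] [ 482.6 -253.4] mid [ 470.6 -296.5] len 89.61758485035952 ang 1.2980213972873187
handle top [ 477.6 -272.2] [ 466.  -319.6] mid [ 471.8 -295.9] len 48.847626366835286 ang -1.8096926692149577
handle side [ 463.6 -317.9] [ 473.8 -261.8] mid [ 468.7 -289.9] len 57.01604159111367 ang 1.3898140143179791
pins top [649.5 230.3] [642.3 140.2] mid [645.9 185.2] len 90.42915546085625 ang -1.6502707089533324
pins side [650.8 231.1] [641.9 141.2] mid [646.3 186.1] len 90.29035735530485 ang -1.6687478916781378
```

```bash
cat >> h.py <<'E'
def to(x,y,z,yaw):
    s=get_state();p=s["eef_pos"];w=s["ee_rot"][2];c,n=np.cos(w),np.sin(w)
    d=np.array([x,y,z])-p
    print("t",round(s["time"],2),"pos",p.round(1),"rpy",s["ee_rot"].round(3),"F",s["ft_force"].round(1),"w",round(s["width"],1))
    print("row cm",np.round([(c*d[0]+n*d[1])/10,(n*d[0]-c*d[1])/10,-d[2]/10,-((yaw-w+np.pi)%(2*np.pi)-np.pi)],3))
E
python3 -c "
from h import *
to(471.7,-297,205,1.305)"
```

```text
t 0.1 pos [ 170.8 -522.6  204.9] rpy [-3.141 -0.     0.316] F [ 0.  -0.3  0.4] w 94.2
row cm [ 3.5613e+01 -1.2096e+01 -5.0000e-03 -9.8900e-01]
```

Call:
send_rows:
  moves:
    - [[5,-1.7,0,-0.14],[10,-3.4,0,-0.28],[15,-5.1,0,-0.42],[20,-6.8,0,-0.56],[25,-8.5,0,-0.7],[30,-10.2,0,-0.84],[35.6,-12.1,0,-0.989],[35.6,-12.1,0,-0.989]]
  gripper: 0

```text
time: 1.1
eef_pos: [473.7, -294.7, 204.8]
ee_rot: [-3.141, -0.001, 1.311]
ft_force: [0.3, -0.2, 0.1]
width: 94.1
grasp_force: 0.0
```

```bash
python3 -c "
from h import *
to(471.7,-297,109,1.305)
import numpy as np
i=grab_frame('top')[200:275,375:465]; j=grab_frame('side')[130:215,330:430]
cv2.imwrite('pics/a1.png',np.hstack([cv2.resize(i,(400,340)),cv2.resize(j,(400,340))]))"
```

```text
t 1.1 pos [ 473.7 -294.7  204.8] rpy [-3.141e+00 -1.000e-03  1.311e+00] F [ 0.3 -0.2  0.1] w 94.1
row cm [-2.710e-01 -1.360e-01  9.582e+00  6.000e-03]
```

View pics/a1.png

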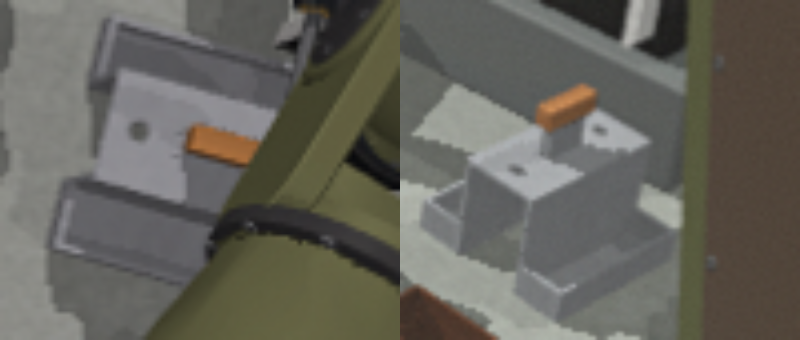

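The carrier is untouched in both views, with its handle at crop (225,145) in the top half, but I expected to see the fingers above it. I'll check where the TCP should project.

```bash
python3 -c "
from h import *
s=get_state();print(s['time'],s['eef_pos'],s['q'])
for n in('top','side'): 
  print(n,proj(n,[s['eef_pos'],[471.7,-297,136],s['eef_pos']+[0,0,100.]]))
i=grab_frame('top');j=grab_frame('side')
cv2.imwrite('pics/a2.png',cv2.resize(np.hstack([i[150:360,280:560],j[:210,280:]]),(800,300)))"
```

```text
1.2 [ 471.52471176 -297.00947487  205.03549747] [-6.27737157e-01  3.16950912e-01  1.49973587e+00 -2.04608189e-04
  1.32573305e+00 -3.61705272e-01]
top [[436.06066013 230.55231952]
 [427.5511849  232.1797072 ]
 [450.3521093  227.7063792 ]]
side [[374.65318235 133.31090064]
 [371.28513351 153.73259395]
 [379.86140039 100.98672138]]
```

View pics/a2.png

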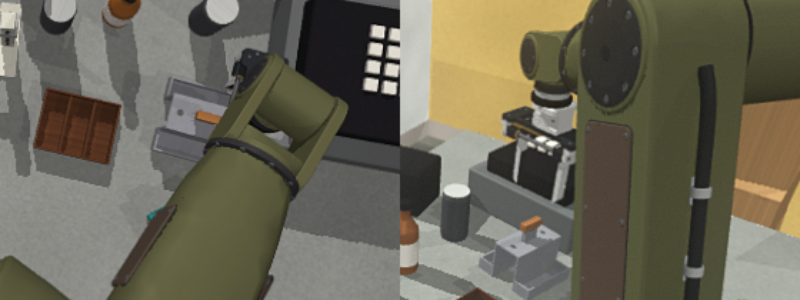

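The fingertips are at side pixel (376,132), matching the projected TCP at (374.7,133.3), and they are over the handle. Descending.

Call:
send_rows:
  moves:
    - [[0,0,3,0],[0,0,6,0],[0,0,8,0],[0,0,9,0],[0,0,9.5,0.006],[0,0,9.5,0.006]]

```text
time: 2.05
eef_pos: [471.6, -297.5, 110.8]
ee_rot: [3.141, 0.0, 1.298]
ft_force: [0.4, 0.5, 0.2]
width: 94.2
grasp_force: 0.0
```

Call:
send_rows:
  moves:
    - [[0,0,0,0],[0,0,0,0],[0,0,0,0],[0,0,0,0],[0,0,0,0],[0,0,0,0],[0,0,0,0],[0,0,0,0]]
  gripper: 255
  newtons: 40

```text
time: 3.05
eef_pos: [471.6, -297.2, 110.4]
ee_rot: [-3.142, -0.0, 1.299]
ft_force: [-0.7, -0.3, -0.2]
width: 17.4
grasp_force: 0.0
```

Call:
send_rows:
  moves:
    - [[0,0,0,0],[0,0,0,0],[0,0,0,0],[0,0,0,0]]

```text
time: 3.55
eef_pos: [471.5, -297.2, 110.3]
ee_rot: [-3.141, -0.0, 1.299]
ft_force: [-0.4, -0.8, -1.8]
width: 15.6
grasp_force: 40.0
```

Call:
send_rows:
  moves:
    - [[0,0,-1,0],[0,0,-3,0],[0,0,-6,0],[0,0,-10,0],[0,0,-14,0],[0,0,-18,0],[0,0,-22,0],[0,0,-25,0]]

```text
time: 4.55
eef_pos: [471.5, -296.9, 362.8]
ee_rot: [3.14, 0.0, 1.299]
ft_force: [0.7, -0.4, -5.2]
width: 15.7
grasp_force: 40.0
```

Call:
send_rows:
  moves:
    - [[0,0,0,0],[0,0,0,0]]

```text
time: 4.8
eef_pos: [471.4, -297.0, 358.9]
ee_rot: [-3.14, -0.001, 1.299]
ft_force: [0.1, -0.3, -5.1]
width: 15.8
grasp_force: 40.0
```

```bash
python3 -c "
from h import *
to(646.1,185.6,360,1.476)"
```

```text
t 4.8 pos [ 471.4 -297.   358.9] rpy [-3.140e+00 -1.000e-03  1.299e+00] F [ 0.1 -0.3 -5.1] w 15.8
row cm [51.176  3.87  -0.11  -0.177]
```

Call:
send_rows:
  moves:
    - [[3,0.2,0,-0.01],[8,0.6,0,-0.03],[13,1,0,-0.05],[18,1.4,0,-0.06],[23,1.7,0,-0.08],[28,2.1,0,-0.1],[33,2.5,0,-0.12],[38,2.9,0,-0.14]]

```text
time: 5.8
eef_pos: [601.7, 62.7, 358.6]
ee_rot: [-3.139, 0.0, 1.439]
ft_force: [0.5, -1.4, -4.2]
width: 15.7
grasp_force: 40.0
```

```bash
python3 -c "
from h import *
to(646.1,185.6,360,1.48)"
```

```text
t 5.8 pos [601.7  62.7 358.6] rpy [-3.139  0.     1.439] F [ 0.5 -1.4 -4.2] w 15.7
row cm [12.768  2.788 -0.141 -0.041]
```

Call:
send_rows:
  moves:
    - [[4,0.9,0,-0.01],[8,1.8,0,-0.02],[11,2.4,0,-0.04],[12.5,2.7,0,-0.04],[12.5,2.7,0,-0.04],[12.5,2.7,0,-0.04]]

```text
time: 6.55
eef_pos: [644.8, 180.3, 360.4]
ee_rot: [-3.141, 0.0, 1.478]
ft_force: [0.4, -0.3, -4.6]
width: 15.7
grasp_force: 40.0
```

```bash
python3 -c "
from h import *
to(646.1,185.6,300,1.48)
i=grab_frame('top');j=grab_frame('side')
cv2.imwrite('pics/b_top.png',i);cv2.imwrite('pics/b_side.png',j)
p=get_state()['eef_pos'];print(proj('top',p),proj('side',p))
cv2.imwrite('pics/b1.png',cv2.resize(np.hstack([i[60:230,150:350],j[80:250,110:310]]),(800,340),interpolation=cv2.INTER_CUBIC))"
```

```text
t 6.55 pos [644.8 180.3 360.4] rpy [-3.141  0.     1.478] F [ 0.4 -0.3 -4.6] w 15.7
row cm [ 5.430e-01  8.000e-02  6.035e+00 -2.000e-03]
[[234.45571583 142.90542592]] [[205.66843105 132.17624386]]
```

View pics/b1.png

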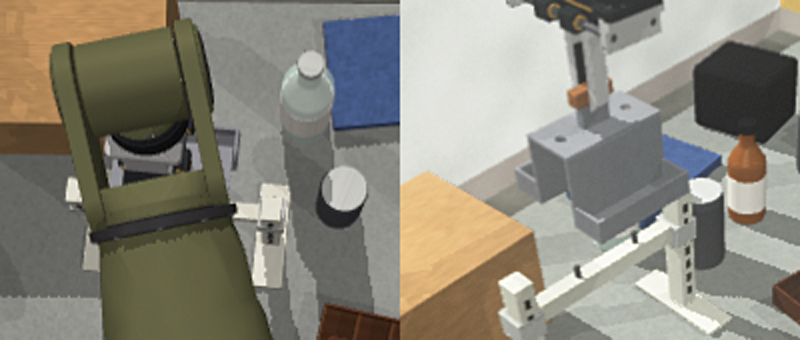

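The carrier hangs level above the bar in the side view, with its holes at about side pixels (190,149.5) and (223,133). I'll refine the holes and pins with dark-blob centroids.

```bash
cat >> h.py <<'E'
def blob(img,p,r=5):
    g=cv2.cvtColor(img,cv2.COLOR_BGR2GRAY).astype(float);x,y=map(int,np.round(p))
    w=g[y-r:y+r+1,x-r:x+r+1];w=np.clip(np.median(w)*0.88-w,0,None)
    Y,X=np.mgrid[y-r:y+r+1,x-r:x+r+1];return (w*X).sum()/w.sum(),(w*Y).sum()/w.sum()
E
python3 -c "
from h import *
j=cv2.imread('pics/b_side.png')
z=360.4-20.3-1
q=[blob(j,p,4) for p in((190,149.5),(223,133))];print(q)
a=np.array([plane('side',p,z) for p in q]);d=a[1]-a[0];print(a,a.mean(0),np.hypot(*d),np.arctan2(d[1],d[0]))
cv2.imwrite('pics/z.png',0*j)
print(cv2.cvtColor(j,cv2.COLOR_BGR2GRAY)[145:155,183:198]);print(cv2.cvtColor(j,cv2.COLOR_BGR2GRAY)[128:139,216:231])"
```

```text
[(np.float64(189.6990099009901), np.float64(149.21267326732675)), (np.float64(221.81433408577877), np.float64(132.9530191873589))]
[[649.31265927 225.82884204]
 [643.34504669 135.18757991]] [646.32885298 180.50821097] 90.837496660038 -1.6365391506178548
[[175 175 175 176 176 175 178 177 177 178 176 176 173 173 170]
 [175 173 173 174 175 179 180 178 179 177 177 175 175 173 175]
 [175 173 173 178 176 179 166 166 174 175 176 174 174 181 187]
 [176 175 177 179 165 140 132 139 145 164 185 188 186 184 187]
 [181 186 187 188 150 108 104 109 110 127 173 191 189 188 187]
 [188 191 190 190 163 127 111 107 126 136 174 193 187 186 189]
 [192 191 189 189 186 181 177 174 181 181 188 190 189 188 187]
 [193 192 191 188 187 190 189 191 189 191 192 190 189 191 189]
 [174 185 189 187 189 187 188 189 188 190 189 188 189 188 189]
 [135 154 171 187 189 191 187 189 187 187 188 186 190 191 190]]
[[187 188 187 187 186 188 186 186 186 182 174 159 153 150 151]
 [186 187 186 187 187 186 189 188 187 186 187 185 173 158 151]
 [186 188 186 187 186 189 189 190 190 188 186 188 185 181 173]
 [187 187 188 187 187 184 181 182 184 188 186 184 187 186 186]
 [187 186 187 189 170 149 141 147 154 184 188 187 185 186 187]
 [189 187 188 177 132 115 126 134 142 167 185 187 185 185 185]
 [188 190 189 186 159 136 147 163 163 180 187 185 185 185 186]
 [190 190 188 189 187 178 185 186 183 187 189 187 186 185 187]
 [191 190 188 189 188 186 188 189 188 188 189 187 184 188 183]
 [189 184 188 188 189 187 188 186 185 188 186 186 185 185 184]
 [149 163 183 191 190 189 187 185 187 185 188 186 187 185 188]]
```

Call:
send_rows:
  moves:
    - [[0.3,0,0,0],[0.5,0,0,0],[0.5,0,2,0],[0.5,0,4,0],[0.5,0,6,0],[0.5,0,8,0],[0.5,0,9,0],[0.5,0,10,0]]

```text
time: 7.65
eef_pos: [645.5, 186.4, 260.5]
ee_rot: [3.141, -0.0, 1.479]
ft_force: [-0.2, 0.1, -4.6]
width: 15.6
grasp_force: 40.0
```

Call:
send_rows:
  moves:
    - [[0,0,1.5,0],[0,0,3,0],[0,0,4,0],[0,0,4.8,0],[0,0,5.3,0],[0,0,5.5,0],[0,0,5.5,0]]

```text
time: 8.52
eef_pos: [645.4, 186.4, 205.7]
ee_rot: [3.141, -0.0, 1.479]
ft_force: [-0.5, -1.0, -3.8]
width: 15.8
grasp_force: 40.0
```

```bash
python3 -c "
from h import *
to(645.4,185.7,200,1.48)
s=get_state();p=s['eef_pos'];w=s['ee_rot'][2]
j=grab_frame('side');cv2.imwrite('pics/d_side.png',j)
c=p+[0.8,0,-21];u=np.array([-np.sin(w-np.pi/2),np.cos(w-np.pi/2),0])*0+np.array([np.cos(w),np.sin(w),0])
q0=proj('side',[c+45*u,c-45*u]);print(q0)
q=[blob(j,x,5) for x in q0];print(q)
a=np.array([plane('side',x,c[2]) for x in q]);d=a[1]-a[0];print(a,a.mean(0),np.hypot(*d),np.arctan2(d[1],d[0]))
cv2.imwrite('pics/d1.png',cv2.resize(j[130:260,140:300],(800,600),interpolation=cv2.INTER_CUBIC)[:600])"
```

```text
t 8.53 pos [645.4 186.4 205.7] rpy [ 3.141 -0.     1.479] F [-0.5 -1.  -3.8] w 15.8
row cm [-0.071  0.007  0.565 -0.001]
[[196.73157657 206.86836202]
 [225.88592656 189.78170876]]
[(np.float64(196.7041180171992), np.float64(207.3581766063064)), (np.float64(225.7721088435374), np.float64(189.3095238095238))]
[[649.07148492 232.50459402]
 [643.60360283 140.38157449]] [646.33754387 186.44308425] 92.28514756869527 -1.6300809084014094
```

View pics/d1.png

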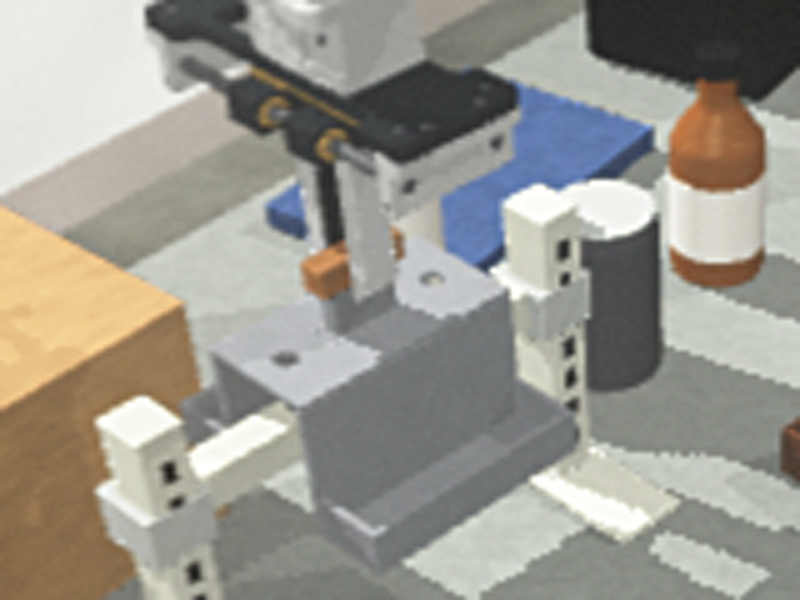

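The carrier sits astride the bar, with holes at crop (286,358) and (432,278). Their midpoint is (646.3,186.4), against (646.3,186.1) for the pins. Lowering gently.

Call:
send_rows:
  moves:
    - [[0,0,0.3,0],[0,0,0.6,0],[0,0,0.9,0],[0,0,1.1,0],[0,0,1.2,0],[0,0,1.3,0],[0,0,1.35,0],[0,0,1.4,0]]

```text
time: 9.57
eef_pos: [645.3, 186.4, 191.5]
ee_rot: [3.142, -0.0, 1.479]
ft_force: [1.1, 0.2, -4.2]
width: 15.4
grasp_force: 40.0
```

Call:
send_rows:
  moves:
    - [[0,0,0.05,0],[0,0,0.1,0],[0,0,0.15,0],[0,0,0.2,0],[0,0,0.2,0]]

```text
time: 10.2
eef_pos: [645.3, 186.3, 189.4]
ee_rot: [3.142, 0.0, 1.479]
ft_force: [-0.6, -0.1, -5.2]
width: 15.2
grasp_force: 40.0
```

Call:
send_rows:
  moves:
    - [[0,0,0.05,0],[0,0,0.1,0],[0,0,0.15,0],[0,0,0.2,0],[0,0,0.2,0]]

```text
time: 10.82
eef_pos: [645.4, 186.2, 187.4]
ee_rot: [3.141, 0.0, 1.479]
ft_force: [1.6, -2.3, -3.7]
width: 15.1
grasp_force: 40.0
```

Call:
send_rows:
  moves:
    - [[0,0,0.05,0],[0,0,0.1,0],[0,0,0.15,0],[0,0,0.2,0],[0,0,0.25,0],[0,0,0.3,0],[0,0,0.3,0]]

```text
time: 11.7
eef_pos: [645.4, 186.3, 184.4]
ee_rot: [3.141, 0.0, 1.479]
ft_force: [3.9, -1.5, -4.1]
width: 15.4
grasp_force: 40.0
```

Call:
send_rows:
  moves:
    - [[0,0,0.05,0],[0,0,0.1,0],[0,0,0.15,0],[0,0,0.2,0],[0,0,0.25,0],[0,0,0.3,0],[0,0,0.3,0]]

```text
time: 12.58
eef_pos: [645.3, 186.3, 181.4]
ee_rot: [-3.142, 0.0, 1.479]
ft_force: [3.7, -2.5, -3.2]
width: 15.4
grasp_force: 40.0
```

Call:
send_rows:
  moves:
    - [[0,0,0.05,0],[0,0,0.1,0],[0,0,0.15,0],[0,0,0.2,0],[0,0,0.25,0],[0,0,0.3,0],[0,0,0.3,0]]

```text
time: 13.45
eef_pos: [645.3, 186.3, 178.3]
ee_rot: [-3.141, 0.0, 1.479]
ft_force: [5.7, -1.0, -2.6]
width: 15.4
grasp_force: 40.0
```

Both pins are in, with a light side force toward +x. I'll ease about 0.6 mm that way and continue down.

Call:
send_rows:
  moves:
    - [[0,0.03,0,0],[0,0.06,0.05,0],[0,0.06,0.1,0],[0,0.06,0.15,0],[0,0.06,0.2,0],[0,0.06,0.2,0]]

```text
time: 14.2
eef_pos: [645.8, 186.4, 176.3]
ee_rot: [-3.141, 0.0, 1.479]
ft_force: [1.8, -1.2, -3.7]
width: 15.8
grasp_force: 40.0
```

Call:
send_rows:
  moves:
    - [[0,0,0.03,0],[0,0,0.06,0],[0,0,0.08,0],[0,0,0.1,0],[0,0,0.1,0]]

```text
time: 14.82
eef_pos: [645.9, 186.3, 175.4]
ee_rot: [-3.142, 0.0, 1.479]
ft_force: [1.1, -0.5, -4.5]
width: 15.7
grasp_force: 40.0
```

Call:
send_rows:
  moves:
    - [[0,0,0.03,0],[0,0,0.05,0],[0,0,0.05,0],[0,0,0.05,0]]

```text
time: 15.32
eef_pos: [646.0, 186.3, 175.1]
ee_rot: [3.141, -0.0, 1.479]
ft_force: [-0.5, -1.1, -1.3]
width: 15.9
grasp_force: 40.0
```

Call:
send_rows:
  moves:
    - [[0,0,0.03,0],[0,0,0.05,0],[0,0,0.05,0],[0,0,0.05,0]]

```text
time: 15.82
eef_pos: [646.0, 186.3, 174.9]
ee_rot: [3.141, -0.0, 1.479]
ft_force: [-1.5, -0.9, 5.3]
width: 15.6
grasp_force: 40.0
```

The weight has come off at TCP z 174.9, where home was expected at about 175.3. It is seated, so I release and retreat.

Call:
send_rows:
  moves:
    - [[0,0,-0.02,0],[0,0,-0.02,0],[0,0,-0.02,0],[0,0,-0.02,0],[0,0,-0.02,0],[0,0,-0.02,0],[0,0,-0.02,0],[0,0,-0.02,0]]
  gripper: 0

```text
time: 16.82
eef_pos: [645.9, 186.3, 174.7]
ee_rot: [3.142, -0.0, 1.479]
ft_force: [0.1, 0.1, 0.1]
width: 91.6
grasp_force: 0.0
```

Call:
send_rows:
  moves:
    - [[0,0,-1,0],[0,0,-3,0],[0,0,-6,0],[0,0,-10,0],[0,0,-14,0],[0,0,-17,0],[0,0,-18,0],[0,0,-18,0]]

```text
time: 17.82
eef_pos: [646.0, 186.3, 354.5]
ee_rot: [3.141, -0.0, 1.479]
ft_force: [0.1, 0.8, -0.8]
width: 94.2
grasp_force: 0.0
```

```bash
python3 -c "
from h import *
s=get_state();print(s['time'],s['eef_pos'],s['ft_force'],s['width'])
j=grab_frame('side')
cv2.imwrite('pics/e1.png',cv2.resize(j[130:260,140:300],(738,600),interpolation=cv2.INTER_CUBIC))"
```

```text
17.825 [645.95584452 186.30663651 354.47267262] [ 0.0990787   0.78687183 -0.84892983] 94.2040478117528
```

View pics/e1.png

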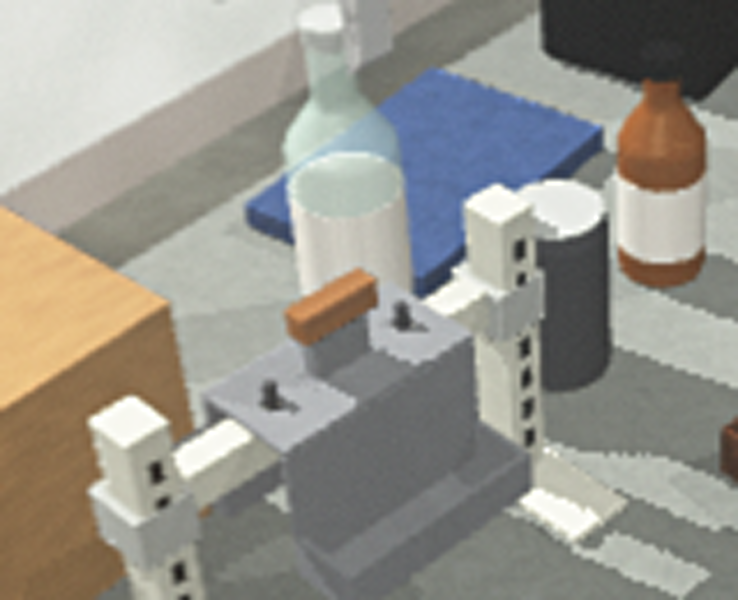

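Both pins stand up through the holes, at crop (270,392) and (401,314). The plate lies flush on the bar, the gripper is clear and the other goods are in place. Handing in.

```bash
python3 -c "
from cell import *
print(close_job())"
```

```text
the job is handed in; nothing more can be done
None
```

The grey carrier hangs flush on the crossbar with both pins through its holes, the gripper is released and clear, and I handed the job in at about 18 s of the 72 s (no verdict was returned).

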